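# Weigh down wood inserts in two resin moulds

### The job

Get the two resin moulds ready for pouring, with the wood weighed down so that it cannot float. Start with the long mould: lay the thick wooden bar in its middle, in line with it, lay the thin strip centred lengthwise on top of the bar, and stand the rectangular steel weight on the middle of the strip; only then stand the wood slice upright on its flat face in the middle of the round mould and put the round steel weight on the middle of the slice. Take them one at a time in that order, set each one down rather than dropping it, let go of it, and leave the jar, the cup and the tin where they are.

Things in the scene. Friction and masses are not known exactly. Their poses are not given: they have to be found in the camera images.
- long_mould: Low grey open tray, fixed to the bench, 166 x 88 mm outside, 16 mm high, walls 8 mm, so 150 x 72 mm inside; its inner floor is 5 mm above the bench. Origin: centre of the underside; x along its length, z up.
- round_mould: Low grey round open tray, fixed to the bench, 116 mm across outside, 102 mm inside, 16 mm high; its inner floor is 5 mm above the bench. Origin: centre of the underside; z up.
- bar: Thick dark wooden bar with slightly stepped sides, 110 mm long, 44 mm wide in its middle 50 mm, 38 mm wide at both ends, 34 mm high, lying flat, about 0.12 kg. Origin: centre of the underside; x along its length, z up. Standing in the mould it rises 23 mm above the mould's rim. Either end may point either way.
- strip: Thin pale wooden strip, 140 mm long, 36 mm wide, 18 mm high, lying flat, about 0.06 kg. Origin: centre of the underside; x along its length, z up. Either end may point either way.
- block_weight: Rectangular steel weight, 60 x 40 mm (x, y), 25 mm high, with an upright grip lug centred on its top, 34 mm long (x), 16 mm thick (y), whose top is 53 mm above the underside; about 0.55 kg. Origin: centre of the underside; z up. It may stand at any yaw on the strip.
- slice: Round slice of a branch, 56 mm across, 34 mm high, lying on its flat face, with rings on its top, about 0.06 kg. Origin: centre of the underside; z up.
- disc_weight: Round steel weight, 50 mm across, 22 mm high, with a round knob 18 mm across centred on its top, whose top is 52 mm above the underside; about 0.38 kg. Origin: centre of the underside; z up.
- jar: Bystander: closed jar, 60 mm across, 60 mm high, beyond the moulds. Origin: centre of the underside. Leave it alone.
- cup: Bystander: clear open mixing cup, 72 mm across the rim, 85 mm high. Origin: centre of the underside. Leave it alone.
- tin: Bystander: small metal tin, 52 mm across, 45 mm high. Origin: centre of the underside. Leave it alone.
There are look-alikes about, which are no part of the job. What is shaped like the disc_weight but green is not meant.

How it is judged:
By the outcome, as a careful person would: the job done as asked, in the order asked, and still so for the second after the job is handed in, with the robot touching nothing.
It also fails if it takes over 131 s, if anything falls off the work surface, if the arm or the gripper's body presses on something with over 40 N, if the wrist force passes 120 N, or if a joint passes its speed limit or range.

### The arm

A 6-joint arm with a two-finger parallel gripper is mounted at the origin on the work surface. World frame = base frame: x ahead of the robot, y to its left, z up, the work surface at z = 0. Lengths are in mm, angles in rad, forces in N, time in s.
With the tool pointing down it reaches from about 350 to 975 mm from the base axis. Payload 7.1 kg.
Tool frame: the origin (TCP) lies midway between the tips of the shut fingers; the grasp point (between the pads) lies 19 mm behind it (ctrl.hold_point_z is the distance from the TCP to the grasp point, in mm); x points along the fingers, y is the direction in which the jaws open and shut, and the axes are right-handed (so a half turn about x gives the same grasp; the last joint's range is limited). The gripper opens to 88 mm and grips with 3 to 60 N. Pads are 20 mm wide; open, the fingers measure 115 mm over their backs; the gripper's body (75 mm by 178 mm) begins 61 mm behind the grasp point.
Start: joints at [1.292, 0.423, 1.63, -0, 1.089, -0.019], TCP at [160.523, 604.017, 222.675] pointing down, gripper open.
Joint ranges: [-3, 3], [-0.9, 2.11], [0.09, 2.58], [-1.31, 4.45], [0.11, 2.69], [-2.54, 2.54]. Speed limits (rad/s): [2.39, 2.39, 3.01, 3.14, 3.14, 3.14].

### API

Orientations are given as a rotation vector (axis times angle).
In Python, from workcell import ctrl, get_image, calibration gives the robot as it stands.
- The arm moves only by the tool move_arm, never from a script. Its argument "rows" is a list of rows, each a list of 5 numbers: the shift along the world's x, y, z in mm, then the turn about the world's z in rad, then the closure, from -1 (fully open) to 1 (shut). In form: [[tx, ty, tz, roll, jaw], ...]. A call has 1 to 12 rows; each row is the pose to reach, as a shift and turn from the pose measured when the call began; what a row does not reach only later rows make up. A row lasts 1/8 s, in which the tool goes at most 62.5 mm and 10.7 degrees, less where a joint would pass 70% of its speed; a pose out of reach is approached as far as the arm can. A call with a gripper value outside its range is refused whole. The fingers move at their own pace and stop on an object; the grip force is fixed at half the most. Time passes only in rows, so rows that repeat a pose let the fingers close. It gives the time, the measured TCP pose, the force and the opening at its end, in the units of the state.
- ctrl.get_obs(): the state, without advancing time (a new reading comes with each control period).
- get_image(name): name is "side" or "top"; returns the picture (420x560x3 uint8, blue, green, red); there is no depth.
- calibration(name): a dict with "fx", "fy", "cx", "cy" (pixels), "view" (4x4, takes a point from world to camera coordinates). Camera axes: x right, y up, looking along -z (the intrinsics and any distortion apply to the point x, -y, -z); pixel columns grow to the right and rows downward; lengths in mm; the calibration is good to about 2 mm. A picture is of the moment at which its call begins. calibration takes no time and is no camera call.
- ctrl.close_job(): hands the job in, once; it reports no verdict.
The state is a dict: "t": time; "qpos": joint angles; "qvel": joint speeds; "joint_torque": joint torques, N m; "ee_pos": TCP position; "orientation": TCP orientation; "ft_force": force on the tool from outside, world axes, zero at the start; "moment": the same for the moment, N m; "width": finger opening in mm.
Only numpy, scipy, OpenCV 4.12 (cv2) and the standard library are available. Lean on these libraries where they do the work, as an engineer would, in place of code of your own. Each camera call takes 0.05 s, during which the arm holds its last target.

## Working session

There is one attempt and no reset: what is moved stays moved. The work goes in short steps, Python scripts to look and compute and a tool call to move; the robot and the scene stay as the last step left them, time stands still between calls to the robot, and variables do not carry over. Pictures are saved under pics/ and viewed, and the job is handed in when it is done.

Besides the shell and the picture viewer there is one more tool, called after "Request:" as a command line: name --pt "numbers of a row" for each row, then --argument value for the rest. move_arm: Moves the arm, as the interface text tells. Its arguments: {"type":"object","properties":{"rows":{"type":"array"}},"required":["rows"]}

```bash
ls; mkdir -p pics; python3 - <<'E'
from workcell import ctrl,get_image,calibration
import cv2,numpy as np
for n in("side","top"):
    im=get_image(n); cv2.imwrite(f"pics/{n}0.png",im)
    c=calibration(n); print(n,{k:np.round(np.array(v),3).tolist() for k,v in c.items()})
print(ctrl.get_obs()); print(ctrl.hold_point_z)
E
```

```text
pics
side {'fx': 479.35, 'fy': 479.35, 'cx': 278.891, 'cy': 216.649, 'view': [[-0.999, -0.045, -0.025, 579.586], [0.005, -0.575, 0.818, -44.947], [-0.051, 0.817, 0.575, -1112.956], [0.0, 0.0, 0.0, 1.0]]}
top {'fx': 507.524, 'fy': 507.524, 'cx': 285.13, 'cy': 208.804, 'view': [[-0.019, -1.0, -0.004, 22.692], [0.999, -0.019, 0.038, -555.661], [-0.038, -0.003, 0.999, -1099.518], [0.0, 0.0, 0.0, 1.0]]}
{'t': 0.1, 'qpos': array([ 1.29198854e+00,  4.23751301e-01,  1.63055172e+00, -7.18515011e-06,
        1.08858437e+00, -1.89947026e-02]), 'qvel': array([ 3.28331517e-04, -1.52719430e-03, -1.20975513e-03,  4.23526417e-06,
        1.19247354e-03,  6.40574614e-04]), 'joint_torque': array([ 2.69238353e-04, -5.45612669e+01, -2.74324179e+01,  6.45021466e-02,
        1.88300433e-02, -9.24433010e-06]), 'ee_pos': array([160.40878516, 603.5852809 , 222.0119187 ]), 'orientation': array([ 0.20294688,  1.56134282, -0.20496433]), 'ft_force': array([ 0.34701387, -0.39947783, -0.77169245]), 'moment': array([-0.02223211, -0.03852204, -0.01833465]), 'width': 87.74854267681198}
18.700000000000003
```

View pics/side0.png

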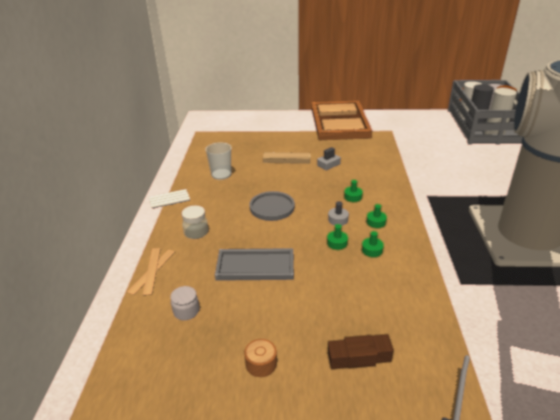

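View pics/top0.png

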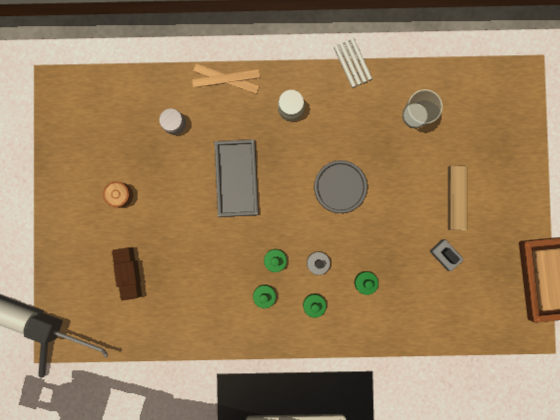

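Top view: bar at (126,273), slice (117,195), long mould (237,178), round mould (341,187), strip (458,198) and block weight (447,255). Grey disc weight at (318,263), with green look-alikes around it at (275,260), (264,296), (314,306) and (367,283). The stirring sticks and the tray's contents aren't the strip or bar. I'll enlarge crops to confirm.

```bash
python3 - <<'E'
import cv2,numpy as np
im=cv2.imread("pics/top0.png")
def crop(x,y,w,h,s):
    return cv2.resize(im[y:y+h,x:x+w],None,fx=s,fy=s,interpolation=cv2.INTER_CUBIC)
a=crop(80,170,80,140,4);b=crop(205,130,66,140,4);c=crop(290,240,60,50,4)
cv2.imwrite("pics/c1.png",np.hstack([a,b]))
cv2.imwrite("pics/c2.png",crop(300,150,180,130,4))
E
```

```text
(no output)
```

View pics/c1.png

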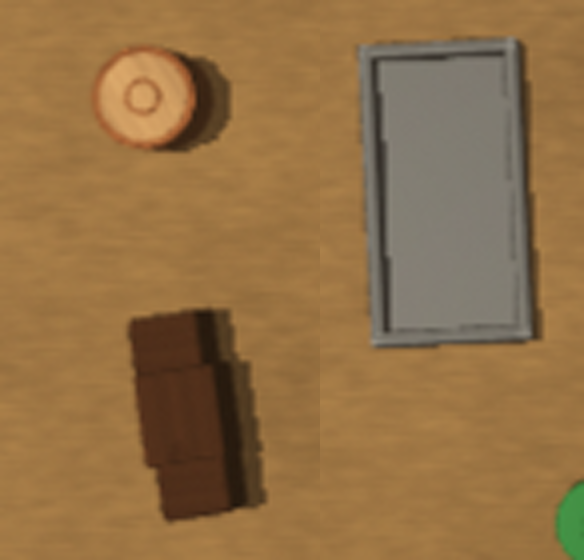

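View pics/c2.png

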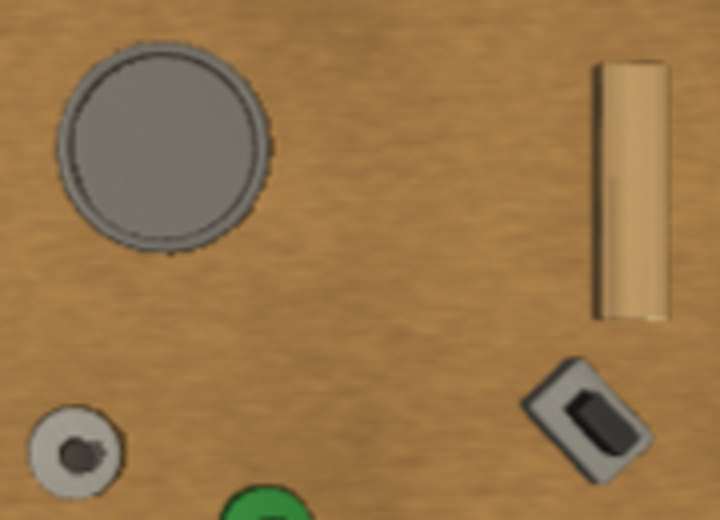

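Crops confirm it: the disc is grey with a dark knob at (319,264), and its neighbours are green. The bar is stepped and dark, and the slice has rings. The strip is pale and the block has a dark lug at (450,256). Next I measure the top faces with masks.

```bash
cat > h.py <<'E'
import cv2,numpy as np
from workcell import ctrl,get_image,calibration
def ray(n,px):
    c=calibration(n);V=np.array(c["view"]);R=V[:3,:3];t=V[:3,3]
    px=np.atleast_2d(px).astype(float)
    d=np.stack([(px[:,0]-c["cx"])/c["fx"],-(px[:,1]-c["cy"])/c["fy"],-np.ones(len(px))],1)
    return -R.T@t, d@R
def plane(n,px,z):
    o,d=ray(n,px); return o+d*((z-o[2])/d[:,2])[:,None]
def proj(n,P):
    c=calibration(n);V=np.array(c["view"]);q=np.atleast_2d(P)@V[:3,:3].T+V[:3,3]
    return np.stack([c["cx"]+c["fx"]*q[:,0]/-q[:,2],c["cy"]+c["fy"]*q[:,1]/q[:,2]],1)
def blob(mask,box):
    x,y,w,h=box;m=np.zeros_like(mask);m[y:y+h,x:x+w]=mask[y:y+h,x:x+w]
    cs,_=cv2.findContours(m,cv2.RETR_EXTERNAL,cv2.CHAIN_APPROX_NONE)
    return max(cs,key=cv2.contourArea)
def rect(n,cnt,z):
    P=plane(n,cnt[:,0,:],z)[:,:2].astype(np.float32)
    (c,s,a)=cv2.minAreaRect(P)
    if s[0]<s[1]: s=s[::-1];a+=90
    return np.round(c,1),np.round(s,1),round((a+90)%180-90,1)
def circ(n,cnt,z):
    P=plane(n,cnt[:,0,:],z)[:,:2].astype(np.float32)
    c,r=cv2.minEnclosingCircle(P);M=P.mean(0)
    return np.round(c,1),round(2*r,1)
E
python3 - <<'E'
from h import *
im=cv2.imread("pics/top0.png");hsv=cv2.cvtColor(im,cv2.COLOR_BGR2HSV)
for nm,p in dict(table=(180,230),bartop=(126,270),barside=(137,275),mould=(237,178),rim=(257,178),rimL=(219,185),slice=(112,190),strip=(460,200),stripside=(449,200),disc=(312,262),block=(438,250),lug=(452,257),shadow=(145,290)).items(): print(nm,p,hsv[p[1],p[0]],im[p[1],p[0]])
E
```

```text
table (180, 230) [ 17 147 166] [ 70 123 166]
bartop (126, 270) [ 11 171  79] [26 46 79]
barside (137, 275) [ 15 170  39] [13 26 39]
mould (237, 178) [ 20  30 129] [114 124 129]
rim (257, 178) [ 16 142  97] [43 72 97]
rimL (219, 185) [18 36 92] [79 87 92]
slice (112, 190) [ 16 139 206] [ 94 152 206]
strip (460, 200) [ 18 121 188] [ 99 151 188]
stripside (449, 200) [ 17 124  78] [40 61 78]
disc (312, 262) [ 20  29 158] [140 152 158]
block (438, 250) [ 24  25 142] [128 139 142]
lug (452, 257) [18 23 56] [51 54 56]
shadow (145, 290) [ 17 149 113] [ 47  84 113]
```

```bash
cat >> h.py <<'E'
def up(im,box,s=4):
    x,y,w,h=box
    return cv2.resize(im[y:y+h,x:x+w],None,fx=s,fy=s,interpolation=cv2.INTER_CUBIC)
def cont(mask,box,s=4):
    k=np.ones((5,5),np.uint8)
    mask=cv2.morphologyEx(mask.astype(np.uint8)*255,cv2.MORPH_OPEN,k)
    cs,_=cv2.findContours(mask,cv2.RETR_EXTERNAL,cv2.CHAIN_APPROX_NONE)
    c=max(cs,key=cv2.contourArea).astype(float)
    return (c+0.5)/s-0.5+np.array(box[:2])
E
cat > m.py <<'E'
from h import *
import sys
im=cv2.imread(sys.argv[1]) if len(sys.argv)>1 else cv2.imread("pics/top0.png")
def g(box):
    u=up(im,box);return cv2.cvtColor(u,cv2.COLOR_BGR2HSV).astype(int),u.astype(int)
b=(100,240,60,65);h,u=g(b)
print("bar top",rect("top",cont((u[...,2]<105)&(u[...,2]>58)&(h[...,0]<14),b),34))
b=(205,130,66,95);h,u=g(b);c=cont(h[...,1]<75,b)
print("lmould",rect("top",c,16))
b=(305,150,75,75);h,u=g(b);c=cont(h[...,1]<75,b);print("rmould",circ("top",c,16), cv2.minAreaRect(plane("top",c[:,0],16)[:,:2].astype(np.float32)))
b=(95,175,50,40);h,u=g(b);c=cont((h[...,2]>180)&(h[...,0]<19),b);print("slice",circ("top",c,34))
b=(440,155,40,85);h,u=g(b);c=cont((u[...,0]>85),b);print("strip",rect("top",c,18))
b=(300,245,40,40);h,u=g(b);c=cont((h[...,1]<75),b);print("disc all",circ("top",c,22))
c=cont(h[...,2]<90,b);print("knob",circ("top",c,52))
b=(428,235,40,40);h,u=g(b);c=cont((h[...,1]<75)&(h[...,2]>95),b);print("block",rect("top",c,25))
c=cont((h[...,1]<75)&(h[...,2]<75),b);print("lug?",rect("top",c,53))
E
python3 m.py
```

```text
bar top (array([423.4, 357.7]), array([107.8,  41.9]), 7.7)
lmould (array([625.9, 118.4]), array([165.4,  87.5]), 1.9)
rmould (array([ 602.4, -108.8]), 115.2) ((602.3143310546875, -108.66554260253906), (114.02674102783203, 114.02892303466797), 58.46924591064453)
slice (array([593.4, 376.7]), 49.2)
strip (array([ 572.6, -364.4]), array([139.2,  31.4]), -1.3)
disc all (array([437.5, -56.5]), 50.1)
knob (array([439.3, -58.2]), 22.0)
block (array([ 449.5, -334.9]), array([59.1, 39.1]), 41.2)
lug? (array([ 450.2, -330.7]), array([38.3, 19.6]), 42.7)
```

```bash
python3 - <<'E'
from h import *
im=cv2.imread("pics/top0.png")
def g(im,box):
    u=up(im,box);return cv2.cvtColor(u,cv2.COLOR_BGR2HSV).astype(int),u.astype(int)
b=(95,175,50,40);h,u=g(im,b);print(h[19*4+2,::6].tolist());print(u[19*4+2,::6,0].tolist())
c=cont((h[...,1]>168),b)
b2=(440,155,40,85);h,u=g(im,b2);print(u[43*4,::4].tolist())
s=cv2.imread("pics/side0.png")
b=(210,245,90,40);h,u=g(s,b);print("lm side",rect("side",cont(h[...,1]<75,b),16))
b=(243,187,60,35);h,u=g(s,b);print("rm side",circ("side",cont(h[...,1]<75,b),16))
for P in [(625.9,118.4,16),(602.4,-108.8,16),(423.4,357.7,34),(593.4,376.7,34),(572.6,-364.4,18),(449.5,-334.9,25),(437.5,-56.5,22)]:
    cv2.circle(s,tuple(np.round(proj("side",P)[0]).astype(int)),1,(0,0,255),-1);cv2.circle(im,tuple(np.round(proj("top",P)[0]).astype(int)),1,(0,0,255),-1)
cv2.imwrite("pics/s_chk.png",cv2.resize(s[120:400,130:420],None,fx=2.7,fy=2.1))
E
```

```text
[[17, 147, 163], [16, 146, 162], [17, 147, 160], [17, 148, 159], [17, 148, 159], [15, 158, 160], [13, 169, 167], [16, 139, 196], [16, 134, 206], [16, 135, 208], [16, 137, 209], [14, 154, 186], [16, 139, 206], [16, 133, 215], [16, 135, 213], [16, 134, 208], [14, 154, 169], [15, 148, 183], [16, 134, 209], [16, 134, 205], [16, 134, 198], [14, 150, 180], [12, 176, 162], [14, 168, 53], [12, 163, 58], [14, 165, 62], [15, 151, 86], [16, 149, 89], [16, 149, 106], [17, 147, 168], [17, 148, 165], [17, 147, 166], [17, 147, 168], [17, 148, 167]]
[69, 69, 68, 67, 67, 61, 56, 89, 98, 98, 97, 74, 94, 103, 100, 99, 67, 77, 99, 97, 94, 74, 50, 18, 21, 22, 35, 37, 44, 71, 69, 70, 71, 70]
[[72, 127, 170], [71, 126, 169], [70, 124, 166], [69, 122, 165], [68, 121, 163], [68, 120, 162], [68, 119, 162], [64, 111, 151], [48, 80, 106], [39, 61, 78], [52, 82, 104], [78, 122, 152], [85, 129, 163], [82, 126, 159], [86, 133, 167], [92, 142, 178], [96, 148, 185], [99, 152, 189], [100, 153, 190], [100, 153, 190], [99, 152, 189], [99, 151, 187], [99, 151, 188], [99, 151, 188], [97, 146, 182], [93, 142, 176], [85, 131, 166], [67, 113, 151], [67, 118, 158], [71, 125, 168], [71, 125, 169], [72, 126, 169], [71, 126, 169], [71, 125, 168], [70, 124, 166], [70, 124, 166], [70, 123, 166], [70, 123, 167], [70, 124, 166], [71, 125, 168]]
lm side (array([626.8, 124.9]), array([164.4,  99.9]), 1.8)
rm side (array([ 603.6, -101.6]), 129.1)
```

View pics/s_chk.png

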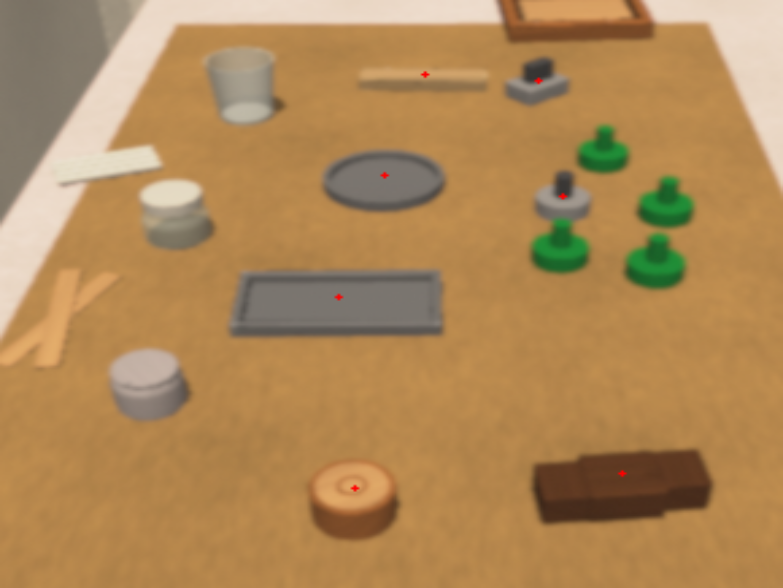

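```bash
cat > st.py <<'E'
from h import *
from scipy.spatial.transform import Rotation as Ro
def st():
    o=ctrl.get_obs();R=Ro.from_rotvec(o["orientation"]).as_matrix()
    print("t %.2f tcp %s w %.1f F %s q6 %.2f q1 %.2f"%(o["t"],np.round(o["ee_pos"],1),o["width"],np.round(o["ft_force"],1),o["qpos"][5],o["qpos"][0]),"toolx",np.round(R[:,0],3),"jaw yaw deg %.1f"%np.degrees(np.arctan2(R[1,1],R[0,1])))
    return o,R
if __name__=="__main__": st()
E
python3 st.py
```

```text
t 0.10 tcp [160.4 603.6 222. ] w 87.7 F [ 0.3 -0.4 -0.8] q6 -0.02 q1 1.29 toolx [-0.    -0.001 -1.   ] jaw yaw deg 75.1
```

Request:
move_arm --pt "90 -85 -40 0.13 -1" --pt "180 -165 -70 0.26 -1" --pt "263 -246 -100 0.394 -1" --pt "263 -246 -142 0.394 -1" --pt "263 -246 -142 0.394 -1" --pt "263 -246 -142 0.394 -1" --pt "263 -246 -142 0.394 -1" --pt "263 -246 -142 0.394 -1" --pt "263 -246 -142 0.394 -1"

```text
t: 1.23
ee_pos: [422.9, 358.8, 80.7]
orientation: [-0.107, 1.567, 0.106]
ft_force: [-0.1, 0.7, 1.2]
width: 87.6
```

```bash
python3 st.py
```

```text
t 1.23 tcp [422.9 358.8  80.7] w 87.6 F [-0.1  0.7  1.2] q6 -1.02 q1 0.68 toolx [ 0.001 -0.001 -1.   ] jaw yaw deg 97.8
```

Request:
move_arm --pt "0.5 -1 -30 0 -1" --pt "0.5 -1 -60 0 -1" --pt "0.5 -1 -65.5 0 -1" --pt "0.5 -1 -65.5 0 -1" --pt "0.5 -1 -65.5 0 1" --pt "0.5 -1 -65.5 0 1" --pt "0.5 -1 -65.5 0 1" --pt "0.5 -1 -65.5 0 1" --pt "0.5 -1 -65.5 0 1" --pt "0.5 -1 -65.5 0 1"

```text
t: 2.48
ee_pos: [423.6, 357.9, 15.3]
orientation: [-0.106, 1.567, 0.106]
ft_force: [1.2, 0.9, 1.6]
width: 43.9
```

```bash
python3 - <<'E'
from st import *
st()
im=get_image("top");cv2.imwrite("pics/t1.png",im)
s=get_image("side");cv2.imwrite("pics/s1.png",s)
cv2.imwrite("pics/g1.png",np.hstack([cv2.resize(im[200:340,60:200],(400,400)),cv2.resize(s[280:420,290:430],(400,400))]))
E
```

```text
t 2.48 tcp [423.6 357.9  15.3] w 43.9 F [1.2 0.9 1.6] q6 -1.02 q1 0.68 toolx [ 0.001 -0.    -1.   ] jaw yaw deg 97.7
```

View pics/g1.png

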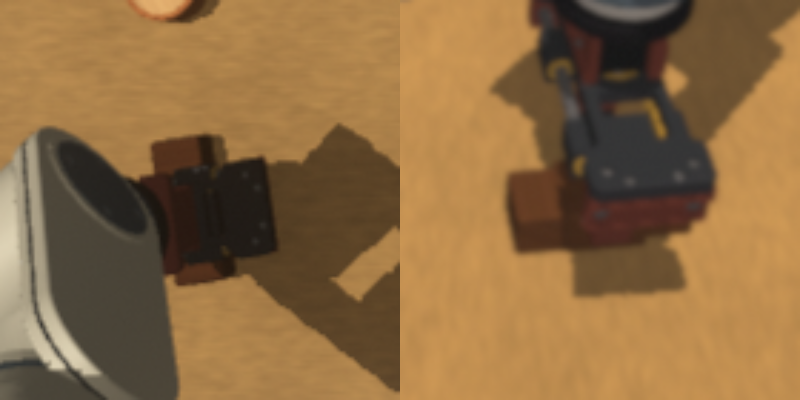

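Width 43.9 mm, so the pads are on the bar's middle section. I'll lift it and carry it over the long mould.

Request:
move_arm --pt "0 0 20 0 1" --pt "0 0 60 0 1" --pt "20 -24 85 -0.02 1" --pt "60 -72 85 -0.05 1" --pt "100 -118 85 -0.101 1" --pt "140 -166 85 -0.101 1" --pt "180 -213 85 -0.101 1" --pt "202 -239.5 85 -0.101 1" --pt "202 -239.5 85 -0.101 1" --pt "202 -239.5 85 -0.101 1" --pt "202 -239.5 85 -0.101 1"

```text
t: 3.95
ee_pos: [624.7, 119.4, 100.5]
orientation: [-0.028, 1.57, 0.028]
ft_force: [-0.2, 0.4, -1.8]
width: 43.7
```

```bash
python3 - <<'E'
from st import *
st()
im=get_image("top");cv2.imwrite("pics/t2.png",im)
s=get_image("side");cv2.imwrite("pics/s2.png",s)
cv2.imwrite("pics/g2.png",np.hstack([cv2.resize(im[110:250,160:300],(400,400)),cv2.resize(s[180:320,180:320],(400,400))]))
E
```

```text
t 3.95 tcp [624.7 119.4 100.5] w 43.7 F [-0.2  0.4 -1.8] q6 -1.44 q1 0.17 toolx [ 0. -0. -1.] jaw yaw deg 92.0
```

View pics/g2.png

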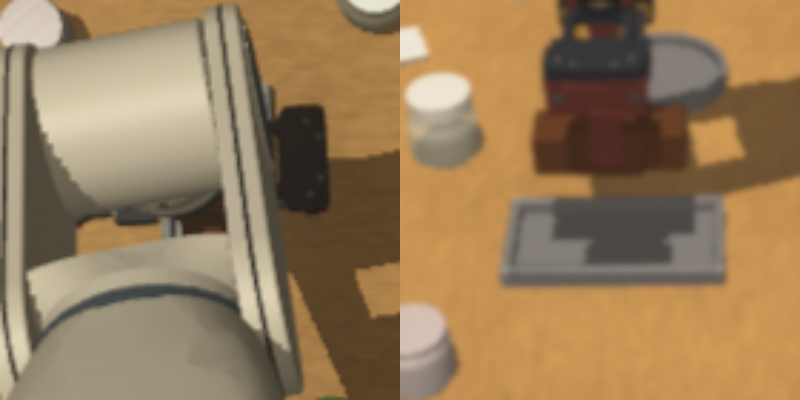

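```bash
python3 - <<'E'
from st import *
for x in(569.7,624.7,679.7): print(proj("side",(x,138,85)),proj("side",(x,138,119)))
s=cv2.imread("pics/s2.png");cv2.imwrite("pics/g3.png",cv2.resize(s[200:260,210:300],None,fx=8,fy=8,interpolation=cv2.INTER_CUBIC))
E
```

```text
[[280.04921019 241.93773602]] [[279.65218969 228.57382954]]
[[253.26258915 241.72238983]] [[252.32365828 228.39280834]]
[[226.62755975 241.50826233]] [[225.15291171 228.2128323 ]]
```

View pics/g3.png

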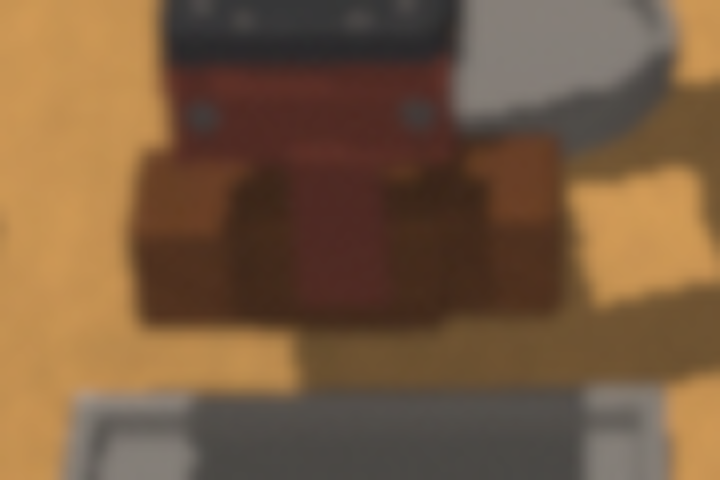

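Request:
move_arm --pt "1.7 -1 -25 0 1" --pt "1.7 -1 -50 0 1" --pt "1.7 -1 -68 0 1" --pt "1.7 -1 -73 0 1" --pt "1.7 -1 -76 0 1" --pt "1.7 -1 -78 0 1" --pt "1.7 -1 -79.5 0 1" --pt "1.7 -1 -80 0 1" --pt "1.7 -1 -80 0 1"

```text
t: 5.18
ee_pos: [626.7, 118.4, 20.7]
orientation: [-0.028, 1.57, 0.028]
ft_force: [-1.0, -0.0, -1.8]
width: 44.0
```

Request:
move_arm --pt "0 0 -0.4 0 1" --pt "0 0 -0.8 0 1" --pt "0 0 -0.8 0 1"

```text
t: 5.55
ee_pos: [626.8, 118.4, 20.3]
orientation: [-0.028, 1.569, 0.028]
ft_force: [-3.2, 0.1, 4.2]
width: 44.0
```

Contact shows as a force of +4 N. I'll release and rise.

Request:
move_arm --pt "0 0 0 0 0.6" --pt "0 0 0 0 0.2" --pt "0 0 0 0 -0.4" --pt "0 0 0 0 -1" --pt "0 0 0 0 -1" --pt "0 0 0 0 -1" --pt "0 0 15 0 -1" --pt "0 0 40 0 -1" --pt "0 0 80 0 -1" --pt "0 0 120 0 -1" --pt "-40 -40 140 0 -1" --pt "-80 -80 140 0 -1"

```text
t: 7.05
ee_pos: [547.5, 37.9, 163.2]
orientation: [-0.029, 1.564, 0.029]
ft_force: [-0.5, -0.0, -0.6]
width: 87.6
```

```bash
python3 st.py
```

```text
t 7.05 tcp [547.5  37.9 163.2] w 87.6 F [-0.5 -0.  -0.6] q6 -1.56 q1 0.05 toolx [ 0.006 -0.    -1.   ] jaw yaw deg 92.1
```

Request:
move_arm --pt "4 -50 0 -0.02 -1" --pt "8 -110 0 -0.04 -1" --pt "12 -170 0 -0.059 -1" --pt "16 -230 0 -0.059 -1" --pt "20 -290 0 -0.059 -1" --pt "23 -350 0 -0.059 -1" --pt "25 -401 0 -0.059 -1" --pt "25 -401 -40 -0.059 -1" --pt "25 -401 -80 -0.059 -1" --pt "25 -401 -80 -0.059 -1" --pt "25 -401 -80 -0.059 -1"

```text
t: 8.43
ee_pos: [573.4, -363.5, 85.1]
orientation: [0.016, 1.563, -0.018]
ft_force: [0.4, -1.1, 0.9]
width: 87.6
```

```bash
python3 - <<'E'
from st import *
st()
im=get_image("top");cv2.imwrite("pics/t3.png",im)
s=get_image("side");cv2.imwrite("pics/s3.png",s)
b=(205,130,66,95);u=up(im,b,4);h=cv2.cvtColor(u,cv2.COLOR_BGR2HSV).astype(int);u=u.astype(int)
c=cont((h[...,1]>110)&(u[...,2]>58)&(u[...,2]<115)&(h[...,0]<14),b);m=c[:,0]
print("bar",rect("top",c,39))
cv2.imwrite("pics/g4.png",np.hstack([cv2.resize(im[130:230,190:290],(400,400),interpolation=cv2.INTER_CUBIC),cv2.resize(s[240:290,210:310],(400,200),interpolation=cv2.INTER_CUBIC).repeat(2,0)]))
E
```

```text
t 8.43 tcp [ 573.4 -363.5   85.1] w 87.6 F [ 0.4 -1.1  0.9] q6 -2.14 q1 -0.58 toolx [ 0.008 -0.002 -1.   ] jaw yaw deg 88.7
bar (array([626.4, 117.3]), array([107.6,  42.7]), 1.5)
```

View pics/g4.png

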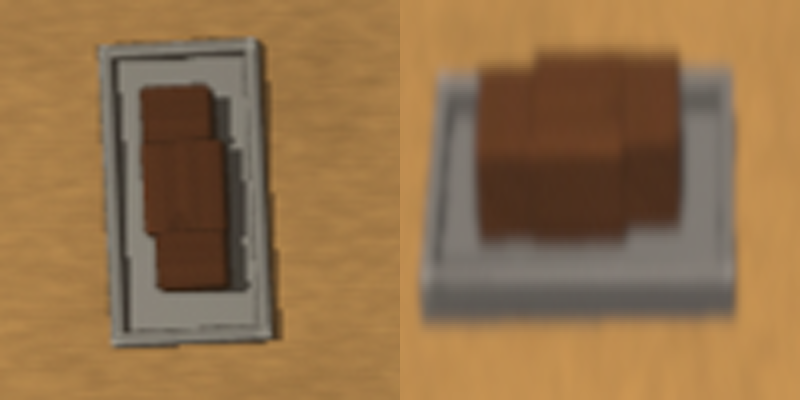

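The bar sits in the mould at (626.4, 117.3), against a mould centre of (625.9, 118.4), and is in line with it. Its ends are offset to opposite sides by design. Next is the strip.

Request:
move_arm --pt "-0.8 0.5 -30 0 -1" --pt "-0.8 0.5 -60 0 -1" --pt "-0.8 0.5 -76 0 -1" --pt "-0.8 0.5 -80 0 -1" --pt "-0.8 0.5 -80 0 -1" --pt "-0.8 0.5 -80 0 1" --pt "-0.8 0.5 -80 0 1" --pt "-0.8 0.5 -80 0 1" --pt "-0.8 0.5 -80 0 1" --pt "-0.8 0.5 -80 0 1" --pt "-0.8 0.5 -80 0 1" --pt "-0.8 0.5 -80 0 1"

```text
t: 10.02
ee_pos: [573.0, -363.2, 5.7]
orientation: [0.015, 1.561, -0.019]
ft_force: [-0.2, 0.4, -0.1]
width: 35.6
```

```bash
python3 st.py
```

```text
t 10.03 tcp [ 573.  -363.2    5.7] w 35.6 F [-0.2  0.4 -0.1] q6 -2.14 q1 -0.58 toolx [ 0.009 -0.003 -1.   ] jaw yaw deg 88.8
```

Request:
move_arm --pt "0 0 20 0 1" --pt "0 0 65 0 1" --pt "0 10 120 0 1" --pt "5 55 120 0.02 1" --pt "11 105 120 0.04 1" --pt "17 155 120 0.056 1" --pt "23 205 120 0.056 1" --pt "29 255 120 0.056 1" --pt "35 305 120 0.056 1" --pt "41 355 120 0.056 1" --pt "47 405 120 0.056 1" --pt "52 455 120 0.056 1"

```text
t: 11.52
ee_pos: [625.5, 93.5, 127.3]
orientation: [-0.029, 1.56, 0.025]
ft_force: [1.0, -0.8, -0.7]
width: 35.5
```

Request:
move_arm --pt "1 26 0 0 1" --pt "1 26 0 0 1" --pt "1 26 0 0 1" --pt "1 26 0 0 1"

```text
t: 12.02
ee_pos: [626.5, 118.3, 127.6]
orientation: [-0.028, 1.559, 0.024]
ft_force: [-0.2, 0.6, -0.2]
width: 35.7
```

```bash
python3 - <<'E'
from st import *
o,R=st();p=o["ee_pos"]
s=get_image("side");cv2.imwrite("pics/s5.png",s)
cv2.imwrite("pics/g5.png",cv2.resize(s[190:290,190:310],None,fx=6,fy=6,interpolation=cv2.INTER_CUBIC))
for x in(-70,0,70): print(proj("side",(p[0]+x,p[1]+18,p[2]-5.7)), proj("side",(p[0]+x,p[1]+18,p[2]+12.3)))
E
```

```text
t 12.03 tcp [626.5 118.3 127.6] w 35.7 F [-0.2  0.6 -0.2] q6 -1.43 q1 0.17 toolx [ 0.011 -0.002 -1.   ] jaw yaw deg 91.9
[[286.23855324 226.950591  ]] [[286.09327545 219.62786749]]
[[251.42413961 226.72612763]] [[250.90159211 219.42825012]]
[[216.8654113  226.50331277]] [[215.97115924 219.23011464]]
```

View pics/g5.png

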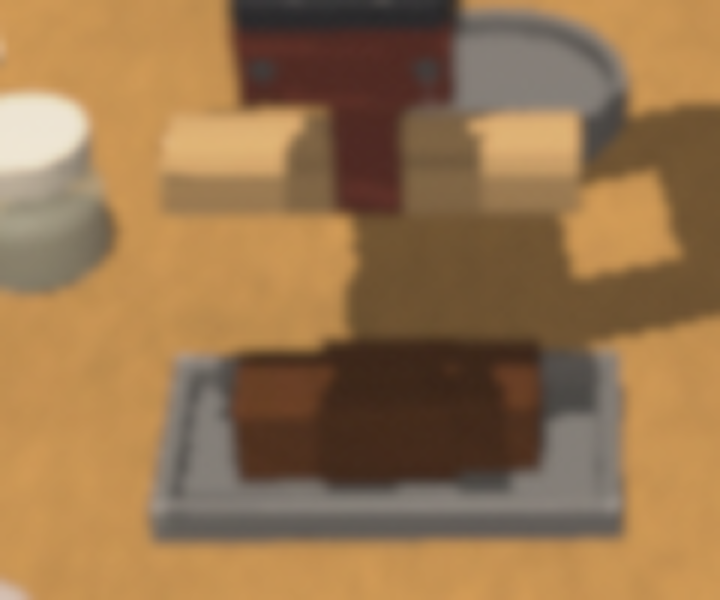

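Request:
move_arm --pt "0.3 -0.2 -30 0 1" --pt "0.3 -0.2 -60 0 1" --pt "0.3 -0.2 -74 0 1" --pt "0.3 -0.2 -78 0 1" --pt "0.3 -0.2 -80 0 1" --pt "0.3 -0.2 -81.5 0 1" --pt "0.3 -0.2 -82.2 0 1" --pt "0.3 -0.2 -82.2 0 1"

```text
t: 13.08
ee_pos: [626.9, 118.2, 45.6]
orientation: [-0.027, 1.559, 0.024]
ft_force: [0.3, -0.4, 0.4]
width: 35.3
```

Request:
move_arm --pt "0 0 -0.5 0 1" --pt "0 0 -0.9 0 1" --pt "0 0 -1.2 0 1" --pt "0 0 -1.2 0 1"

```text
t: 13.58
ee_pos: [627.0, 118.2, 44.6]
orientation: [-0.027, 1.559, 0.024]
ft_force: [-0.6, -0.6, 1.9]
width: 35.7
```

Request:
move_arm --pt "0 0 -0.2 0 0.6" --pt "0 0 -0.2 0 0.2" --pt "0 0 -0.2 0 -0.4" --pt "0 0 0 0 -1" --pt "0 0 0 0 -1" --pt "0 0 0 0 -1" --pt "0 0 15 0 -1" --pt "0 0 50 0 -1" --pt "0 0 90 0 -1" --pt "-40 -40 120 0 -1" --pt "-80 -90 120 0 -1" --pt "-80 -90 120 0 -1"

```text
t: 15.08
ee_pos: [544.6, 26.1, 166.0]
orientation: [-0.026, 1.559, 0.022]
ft_force: [0.4, 0.4, 0.4]
width: 88.2
```

```bash
python3 st.py
```

```text
t 15.07 tcp [544.6  26.1 166. ] w 88.2 F [0.4 0.4 0.4] q6 -1.57 q1 0.03 toolx [ 0.011 -0.002 -1.   ] jaw yaw deg 91.7
```

Request:
move_arm --pt "-8 -30 -10 -0.18 -1" --pt "-16 -60 -20 -0.36 -1" --pt "-24 -90 -30 -0.54 -1" --pt "-32 -120 -30 -0.72 -1" --pt "-40 -150 -30 -0.9 -1" --pt "-48 -180 -30 -1.08 -1" --pt "-56 -210 -30 -1.26 -1" --pt "-64 -240 -30 -1.44 -1" --pt "-72 -270 -30 -1.62 -1" --pt "-80 -300 -30 -1.8 -1" --pt "-88 -330 -30 -1.98 -1" --pt "-95 -360 -30 -2.16 -1"

```text
t: 16.58
ee_pos: [450.4, -335.1, 136.8]
orientation: [1.601, 0.882, -1.62]
ft_force: [-0.5, -0.2, -0.2]
width: 87.6
```

```bash
python3 - <<'E'
from st import *
st()
im=get_image("top");cv2.imwrite("pics/t6.png",im)
s=get_image("side");cv2.imwrite("pics/s6.png",s)
b=(205,130,66,95);u=up(im,b,4);h=cv2.cvtColor(u,cv2.COLOR_BGR2HSV).astype(int);u=u.astype(int)
c=cont((u[...,2]>145)&(h[...,1]>90)&(u[...,0]>84),b)
print("strip",rect("top",c,57))
cv2.imwrite("pics/g6.png",np.hstack([cv2.resize(im[130:230,190:290],(400,400),interpolation=cv2.INTER_CUBIC),cv2.resize(s[220:290,210:310],(400,280),interpolation=cv2.INTER_CUBIC)[:, :].repeat(2,0)[:400]]))
E
```

```text
t 16.57 tcp [ 450.4 -335.1  136.8] w 87.6 F [-0.5 -0.2 -0.2] q6 -0.08 q1 -0.65 toolx [-0.007 -0.009 -1.   ] jaw yaw deg -32.3
strip (array([627.8, 117.3]), array([138.7,  35.1]), 1.7)
```

View pics/g6.png

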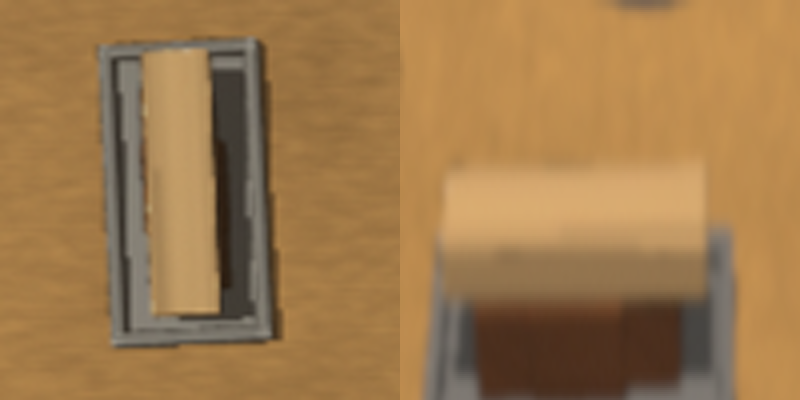

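The strip lies level at (627.8, 117.3), 1.7°, centred on the bar. Next is the block weight's lug.

Request:
move_arm --pt "-0.9 0.6 -20 -0.15 -1" --pt "-0.9 0.6 -40 -0.283 -1" --pt "-0.9 0.6 -60 -0.283 -1" --pt "-0.9 0.6 -70 -0.283 -1" --pt "-0.9 0.6 -70 -0.283 -1" --pt "-0.9 0.6 -70 -0.283 -1"

```text
t: 17.42
ee_pos: [450.2, -336.1, 67.5]
orientation: [1.788, 0.677, -1.808]
ft_force: [0.2, -0.0, -0.8]
width: 87.6
```

```bash
python3 - <<'E'
from st import *
st()
s=get_image("side");im=get_image("top")
cv2.imwrite("pics/g7.png",np.hstack([cv2.resize(im[210:290,400:480],(400,400),interpolation=cv2.INTER_CUBIC),cv2.resize(s[100:180,290:370],(400,400),interpolation=cv2.INTER_CUBIC)]))
E
```

```text
t 17.43 tcp [ 450.2 -336.1   67.5] w 87.6 F [ 0.2 -0.  -0.8] q6 0.20 q1 -0.66 toolx [-0.008 -0.009 -1.   ] jaw yaw deg -48.5
```

View pics/g7.png

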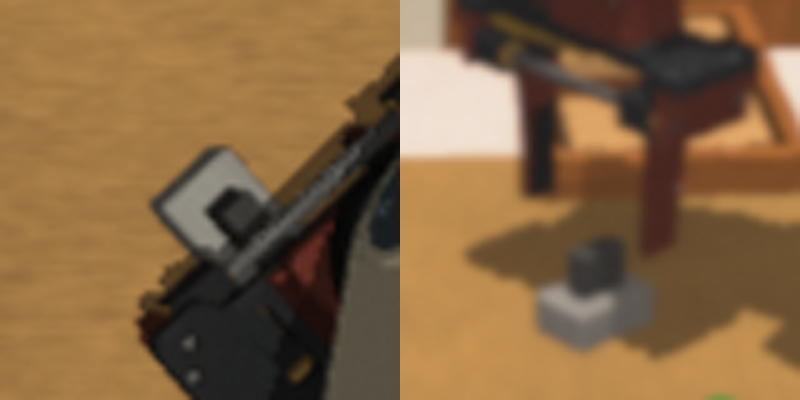

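Request:
move_arm --pt "-0.5 1.5 -15 0 -1" --pt "-0.5 1.5 -30 0 -1" --pt "-0.5 1.5 -37 0 -1" --pt "-0.5 1.5 -37 0 -1" --pt "-0.5 1.5 -37 0 0" --pt "-0.5 1.5 -37 0 1" --pt "-0.5 1.5 -37 0 1" --pt "-0.5 1.5 -37 0 1" --pt "-0.5 1.5 -37 0 1" --pt "-0.5 1.5 -37 0 1" --pt "-0.5 1.5 -37 0 1" --pt "-0.5 1.5 -37 0 1"

```text
t: 19.02
ee_pos: [449.5, -334.7, 30.6]
orientation: [1.788, 0.676, -1.808]
ft_force: [-0.7, -0.2, 0.3]
width: 15.8
```

```bash
python3 st.py
```

```text
t 19.02 tcp [ 449.5 -334.7   30.6] w 15.8 F [-0.7 -0.2  0.3] q6 0.21 q1 -0.65 toolx [-0.008 -0.009 -1.   ] jaw yaw deg -48.5
```

Request:
move_arm --pt "0 0 10 0 1" --pt "0 0 40 0 1" --pt "0 0 80 0 1" --pt "0 0 110 0 1" --pt "10 30 120 -0.1 1" --pt "28 75 120 -0.25 1" --pt "46 120 120 -0.4 1" --pt "64 165 120 -0.55 1" --pt "82 210 120 -0.693 1" --pt "100 255 120 -0.693 1" --pt "118 300 120 -0.693 1" --pt "136 345 120 -0.693 1"

```text
t: 20.52
ee_pos: [585.3, 11.9, 150.6]
orientation: [2.191, 0.033, -2.218]
ft_force: [0.2, 0.0, -4.8]
width: 15.9
```

Request:
move_arm --pt "15 40 0 0 1" --pt "30 80 0 0 1" --pt "40 106 0 0 1" --pt "40 106 0 0 1" --pt "40 106 0 0 1" --pt "40 106 0 0 1"

```text
t: 21.28
ee_pos: [624.8, 116.9, 150.6]
orientation: [2.19, 0.032, -2.22]
ft_force: [0.8, -1.1, -4.8]
width: 15.5
```

```bash
python3 - <<'E'
from st import *
o,R=st();p=o["ee_pos"]
s=get_image("side");cv2.imwrite("pics/s8.png",s)
cv2.imwrite("pics/g8.png",cv2.resize(s[170:270,190:310],None,fx=6,fy=6,interpolation=cv2.INTER_CUBIC))
for x in(-30,0,30): print(proj("side",(p[0]+x,p[1]+20,p[2]-30.6)), proj("side",(p[0]+x,p[1]+20,p[2]-5.6)))
E
```

```text
t 21.27 tcp [624.8 116.9 150.6] w 15.5 F [ 0.8 -1.1 -4.8] q6 1.71 q1 0.17 toolx [-0.013 -0.002 -1.   ] jaw yaw deg -88.2
[[267.19916696 227.77937324]] [[266.70862437 217.6064247 ]]
[[252.31788522 227.68192518]] [[251.60302104 217.52380449]]
[[237.4835126  227.58478429]] [[236.54575306 217.44144864]]
```

View pics/g8.png

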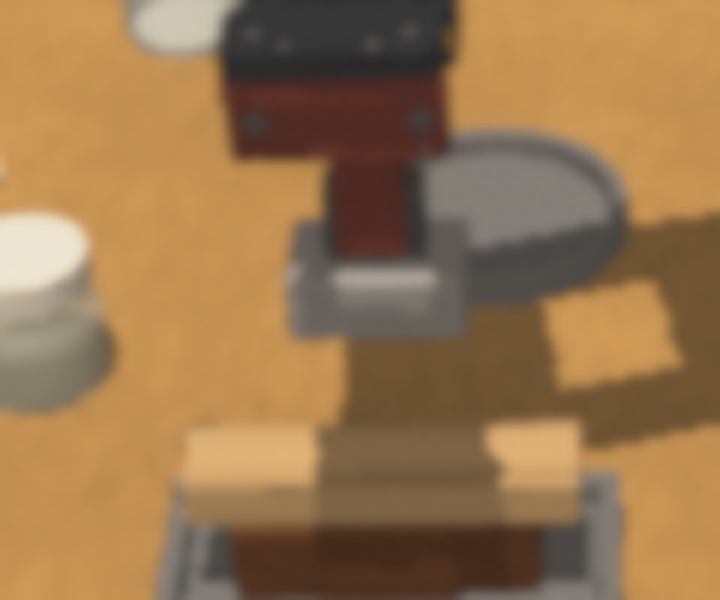

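Request:
move_arm --pt "2.4 1 -20 0 1" --pt "2.4 1 -40 0 1" --pt "2.4 1 -54 0 1" --pt "2.4 1 -58 0 1" --pt "2.4 1 -60 0 1" --pt "2.4 1 -61.5 0 1" --pt "2.4 1 -62.3 0 1" --pt "2.4 1 -62.3 0 1"

```text
t: 22.32
ee_pos: [627.5, 117.9, 88.7]
orientation: [2.192, 0.032, -2.219]
ft_force: [0.0, 0.3, -4.4]
width: 15.9
```

Request:
move_arm --pt "-0.3 0 -0.5 0 1" --pt "-0.3 0 -0.9 0 1" --pt "-0.3 0 -1.3 0 1" --pt "-0.3 0 -1.3 0 1"

```text
t: 22.82
ee_pos: [627.3, 118.0, 87.7]
orientation: [2.192, 0.032, -2.219]
ft_force: [-1.7, 0.8, -2.1]
width: 15.6
```

Request:
move_arm --pt "0 0 -0.3 0 1" --pt "0 0 -0.6 0 1" --pt "0 0 -0.6 0 1"

```text
t: 23.2
ee_pos: [627.2, 118.0, 87.6]
orientation: [2.192, 0.032, -2.219]
ft_force: [-4.2, -0.4, 5.7]
width: 15.9
```

Request:
move_arm --pt "0 0 0 0 0.7" --pt "0 0 0 0 0.5" --pt "0 0 0 0 0.2" --pt "0 0 0 0 -0.3" --pt "0 0 0 0 -0.3" --pt "0 0 0 0 -0.3" --pt "0 0 15 0 -0.3" --pt "0 0 50 0 -0.6" --pt "0 0 90 0 -1" --pt "-40 0 100 0.1 -1" --pt "-40 40 100 0.2 -1" --pt "-40 90 100 0.3 -1"

```text
t: 24.7
ee_pos: [587.5, 208.3, 189.6]
orientation: [2.03, 0.338, -2.05]
ft_force: [-0.3, -0.1, 0.9]
width: 87.9
```

```bash
python3 st.py
```

```text
t 24.70 tcp [587.5 208.3 189.6] w 87.9 F [-0.3 -0.1  0.9] q6 1.56 q1 0.32 toolx [-0.009 -0.005 -1.   ] jaw yaw deg -71.0
```

Request:
move_arm --pt "2 50 -30 0 -1" --pt "4 100 -60 0 -1" --pt "6 150 -90 0 -1" --pt "6 168.5 -110 0 -1" --pt "6 168.5 -110 0 -1" --pt "6 168.5 -110 0 -1" --pt "6 168.5 -110 0 -1"

```text
t: 25.58
ee_pos: [594.5, 376.0, 81.3]
orientation: [2.033, 0.338, -2.049]
ft_force: [0.0, 0.5, 0.6]
width: 87.9
```

```bash
python3 - <<'E'
from st import *
st()
im=get_image("top");cv2.imwrite("pics/t9.png",im)
s=get_image("side");cv2.imwrite("pics/s9.png",s)
print("block est px",proj("top",(627,118,82)))
cv2.imwrite("pics/g9.png",np.hstack([cv2.resize(im[130:230,190:290],(400,400),interpolation=cv2.INTER_CUBIC),cv2.resize(s[210:310,210:310],(400,400),interpolation=cv2.INTER_CUBIC)]))
E
```

```text
t 25.57 tcp [594.5 376.   81.3] w 87.9 F [0.  0.5 0.6] q6 1.79 q1 0.55 toolx [-0.007 -0.004 -1.   ] jaw yaw deg -71.1
block est px [[232.87443312 173.88408738]]
```

View pics/g9.png

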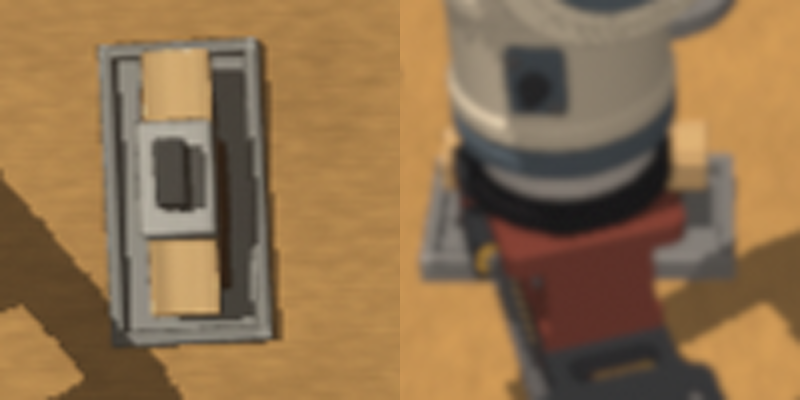

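View pics/s9.png

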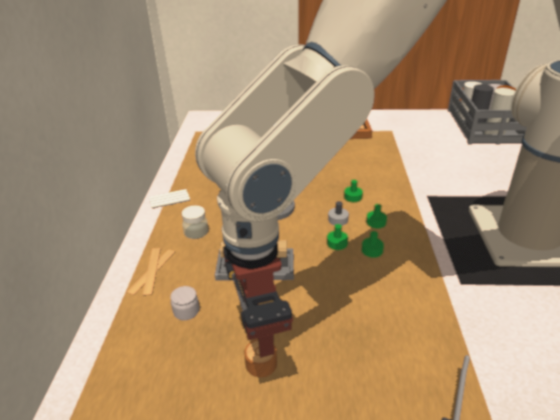

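The block stands square on the strip's middle, at crop centre (176,179). That is about px (234,174.5), against (232.9,173.9) expected. Next I grasp the slice.

Request:
move_arm --pt "-0.8 0.5 -25 0 -1" --pt "-0.8 0.5 -50 0 -1" --pt "-0.8 0.5 -62 0 -1" --pt "-0.8 0.5 -66.5 0 -1" --pt "-0.8 0.5 -66.5 0 0" --pt "-0.8 0.5 -66.5 0 1" --pt "-0.8 0.5 -66.5 0 1" --pt "-0.8 0.5 -66.5 0 1" --pt "-0.8 0.5 -66.5 0 1" --pt "-0.8 0.5 -66.5 0 1"

```text
t: 26.92
ee_pos: [593.8, 376.8, 15.0]
orientation: [2.034, 0.338, -2.049]
ft_force: [-1.1, 0.1, 5.2]
width: 55.3
```

```bash
python3 st.py
```

```text
t 26.93 tcp [593.8 376.8  15. ] w 55.3 F [-1.1  0.1  5.2] q6 1.79 q1 0.55 toolx [-0.007 -0.004 -1.   ] jaw yaw deg -71.1
```

Request:
move_arm --pt "0 0 10 0 1" --pt "0 0 50 0 1" --pt "0 0 100 0 1" --pt "0 -10 150 0 1" --pt "0 -40 165 0 1" --pt "0 -90 165 0 1" --pt "0 -140 165 0 1" --pt "0 -190 165 0 1" --pt "0 -240 165 0 1" --pt "3 -290 165 0 1" --pt "6 -340 165 0 1" --pt "8.6 -390 165 0 1"

```text
t: 28.42
ee_pos: [602.3, -14.9, 180.4]
orientation: [2.034, 0.338, -2.049]
ft_force: [0.4, 0.1, -1.2]
width: 55.4
```

Request:
move_arm --pt "0 -45 0 0 1" --pt "0 -90 -10 0 1" --pt "0 -97 -40 0 1" --pt "0 -97 -80 0 1" --pt "0 -97 -80 0 1" --pt "0 -97 -80 0 1" --pt "0 -97 -80 0 1"

```text
t: 29.3
ee_pos: [603.5, -111.8, 102.3]
orientation: [2.036, 0.337, -2.045]
ft_force: [0.8, 0.6, -0.8]
width: 55.7
```

```bash
python3 - <<'E'
from st import *
o,R=st();p=o["ee_pos"]
s=get_image("side");cv2.imwrite("pics/s10.png",s);t=get_image("top");cv2.imwrite("pics/t10.png",t)
cv2.imwrite("pics/g10.png",cv2.resize(s[120:240,210:330],None,fx=5,fy=5,interpolation=cv2.INTER_CUBIC))
for x in(-28,0,28): print(proj("side",(p[0]+x,p[1],p[2]-15)), proj("side",(p[0]+x,p[1],p[2]+19)))
E
```

```text
t 29.30 tcp [ 603.5 -111.8  102.3] w 55.7 F [ 0.8  0.6 -0.8] q6 1.04 q1 -0.20 toolx [-0.004 -0.004 -1.   ] jaw yaw deg -71.0
[[281.99061337 178.63427426]] [[281.69545419 166.53969222]]
[[270.67308555 178.61918817]] [[270.18855703 166.53909377]]
[[259.38265738 178.6041382 ]] [[258.70967429 166.53849677]]
```

View pics/g10.png

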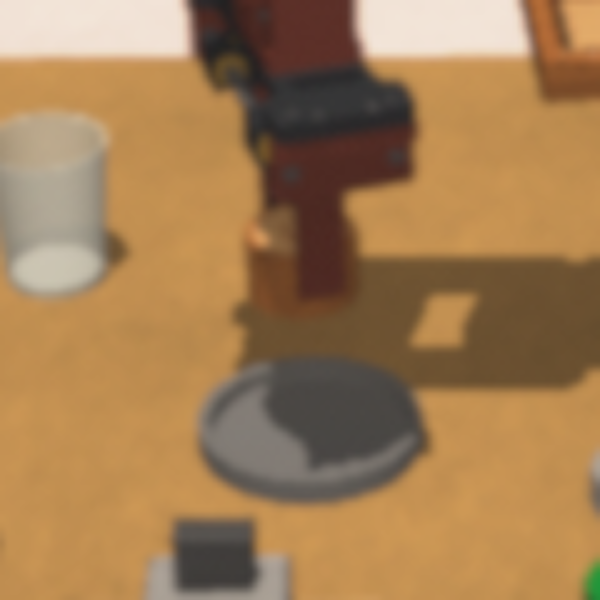

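Request:
move_arm --pt "-0.5 1.5 -25 0 1" --pt "-1 3 -50 0 1" --pt "-1 3 -70 0 1" --pt "-1 3 -76 0 1" --pt "-1 3 -79 0 1" --pt "-1 3 -80.5 0 1" --pt "-1 3 -81.7 0 1" --pt "-1 3 -81.7 0 1"

```text
t: 30.4
ee_pos: [602.4, -108.9, 20.6]
orientation: [2.036, 0.337, -2.045]
ft_force: [-0.1, -0.3, -0.1]
width: 55.7
```

Request:
move_arm --pt "0 0 -0.4 0 1" --pt "0 0 -0.8 0 1" --pt "0 0 -1.0 0 1" --pt "0 0 -1.0 0 1"

```text
t: 30.9
ee_pos: [602.6, -108.9, 20.0]
orientation: [2.036, 0.337, -2.045]
ft_force: [-1.1, 0.3, 6.2]
width: 55.3
```

Request:
move_arm --pt "0 0 0.3 0 0.6" --pt "0 0 0.3 0 0.2" --pt "0 0 0.3 0 -0.3" --pt "0 0 0.3 0 -0.8" --pt "0 0 0.3 0 -0.8" --pt "0 0 0.3 0 -0.8" --pt "0 0 15 0 -0.8" --pt "0 0 50 0 -0.8" --pt "0 0 100 0 -0.8" --pt "-30 0 130 0 -0.8" --pt "-80 20 130 0 -0.8" --pt "-130 40 130 0 -0.8"

```text
t: 32.4
ee_pos: [471.8, -68.7, 151.4]
orientation: [2.039, 0.336, -2.042]
ft_force: [0.4, 0.5, 0.5]
width: 78.9
```

```bash
python3 - <<'E'
from st import *
o,R=st();p=o["ee_pos"]
s=get_image("side");cv2.imwrite("pics/s11.png",s);t=get_image("top");cv2.imwrite("pics/t11.png",t)
cv2.imwrite("pics/g11.png",np.hstack([cv2.resize(t[130:330,230:430],(400,400),interpolation=cv2.INTER_CUBIC),cv2.resize(s[160:260,210:310],(400,400),interpolation=cv2.INTER_CUBIC)]))
E
```

```text
t 32.40 tcp [471.8 -68.7 151.4] w 78.9 F [0.4 0.5 0.5] q6 1.08 q1 -0.17 toolx [-0.001 -0.005 -1.   ] jaw yaw deg -71.1
```

View pics/g11.png

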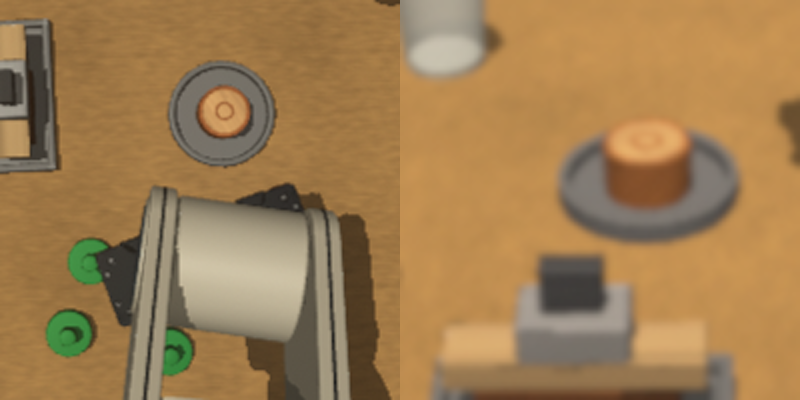

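The slice stands upright on its flat face, centred in the round mould. The grey disc's nearest green neighbours are about 93 mm away, so I'll approach with the jaws half closed.

Request:
move_arm --pt "-20 6 0 0 0" --pt "-34 11.7 -20 0 0" --pt "-34 11.7 -60 0 0" --pt "-34 11.7 -75 0 0" --pt "-34 11.7 -75 0 0" --pt "-34 11.7 -75 0 0" --pt "-34 11.7 -75 0 0"

```text
t: 33.38
ee_pos: [433.6, -55.7, 76.1]
orientation: [2.034, 0.339, -2.048]
ft_force: [0.4, -0.1, -0.5]
width: 44.0
```

```bash
python3 - <<'E'
from st import *
o,R=st();p=o["ee_pos"]
s=get_image("side");cv2.imwrite("pics/s12.png",s)
print(proj("side",(p[0],p[1],52)),proj("side",p))
im=cv2.imread("pics/top0.png")
t=cv2.imread("pics/t11.png");b=(315,160,55,55);u=up(t,b);h=cv2.cvtColor(u,cv2.COLOR_BGR2HSV).astype(int)
print("slice top+side",circ("top",cont(h[...,1]>110,b),39),"rings",circ("top",cont((h[...,1]>80)&(h[...,2]>150),b),39))
b=(305,150,75,75);u=up(t,b);h=cv2.cvtColor(u,cv2.COLOR_BGR2HSV).astype(int)
print("rmould",circ("top",cont(h[...,1]<75,b),16))
cv2.imwrite("pics/g12.png",cv2.resize(s[150:260,280:400],None,fx=5,fy=5,interpolation=cv2.INTER_CUBIC))
E
```

```text
t 33.38 tcp [433.6 -55.7  76.1] w 44.0 F [ 0.4 -0.1 -0.5] q6 1.09 q1 -0.15 toolx [-0.006 -0.004 -1.   ] jaw yaw deg -71.0
[[340.43607588 203.33485717]] [[340.93361697 194.86146944]]
slice top+side (array([ 599.3, -110.1]), 165.7) rings (array([ 602.9, -109.5]), 52.6)
rmould (array([ 602.3, -108.8]), 115.2)
```

View pics/g12.png

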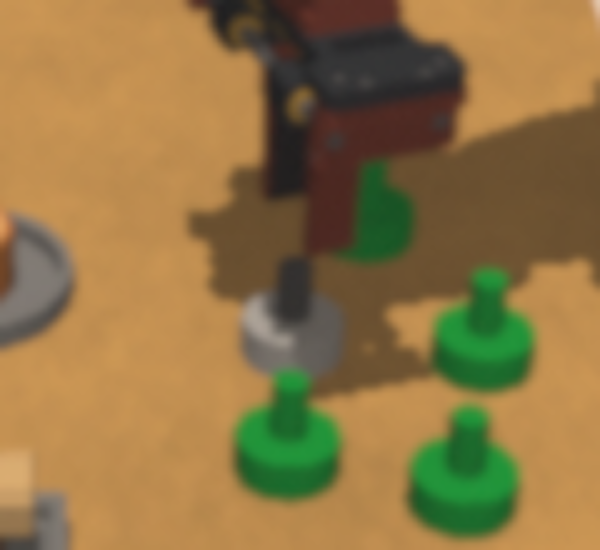

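Request:
move_arm --pt "4 -1.5 0 0 0" --pt "4 -1.5 -10 0 0" --pt "4 -1.5 -20 0 0" --pt "4 -1.5 -20 0 0" --pt "4 -1.5 -20 0 0"

```text
t: 34.05
ee_pos: [437.2, -57.2, 55.7]
orientation: [2.033, 0.339, -2.049]
ft_force: [-0.2, 0.2, -0.0]
width: 44.0
```

```bash
python3 - <<'E'
from st import *
o,R=st();p=o["ee_pos"]
s=get_image("side");cv2.imwrite("pics/s13.png",s)
print(proj("side",(p[0],p[1],52)))
cv2.imwrite("pics/g13.png",cv2.resize(s[170:250,300:380],None,fx=7,fy=7,interpolation=cv2.INTER_CUBIC))
E
```

```text
t 34.05 tcp [437.2 -57.2  55.7] w 44.0 F [-0.2  0.2 -0. ] q6 1.09 q1 -0.15 toolx [-0.007 -0.003 -1.   ] jaw yaw deg -71.0
[[338.9108189  202.99889053]]
```

View pics/g13.png

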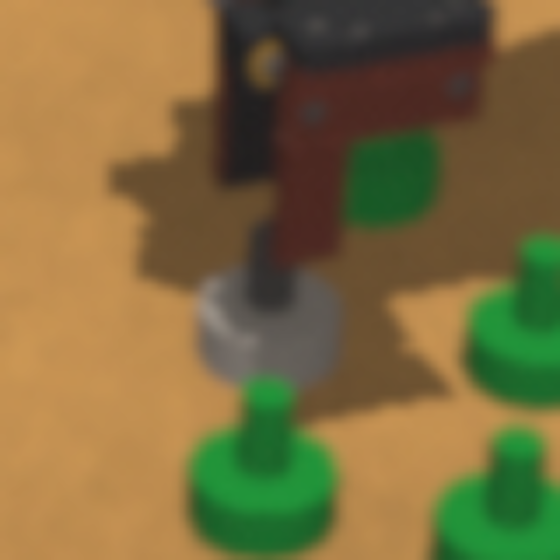

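The knob lies between the half-open fingers. I'll descend to TCP z of about 28 and close.

Request:
move_arm --pt "0.3 0 -12 0 0" --pt "0.3 0 -22 0 0" --pt "0.3 0 -27.5 0 0" --pt "0.3 0 -27.5 0 0" --pt "0.3 0 -27.5 0 0.5" --pt "0.3 0 -27.5 0 1" --pt "0.3 0 -27.5 0 1" --pt "0.3 0 -27.5 0 1" --pt "0.3 0 -27.5 0 1" --pt "0.3 0 -27.5 0 1"

```text
t: 35.35
ee_pos: [437.5, -57.0, 28.5]
orientation: [2.033, 0.339, -2.049]
ft_force: [-2.3, 3.8, 5.5]
width: 17.4
```

```bash
python3 st.py
```

```text
t 35.35 tcp [437.5 -57.   28.5] w 17.4 F [-2.3  3.8  5.5] q6 1.09 q1 -0.15 toolx [-0.007 -0.003 -1.   ] jaw yaw deg -71.0
```

Request:
move_arm --pt "0 0 8 0 1" --pt "0 0 30 0 1" --pt "0 0 60 0 1" --pt "0 0 85 0 1" --pt "30 -10 90 0 1" --pt "70 -23 90 0 1" --pt "110 -36 90 0 1" --pt "145 -47 90 0 1" --pt "165 -52.2 90 0 1" --pt "165 -52.2 90 0 1" --pt "165 -52.2 90 0 1" --pt "165 -52.2 90 0 1"

```text
t: 36.85
ee_pos: [601.3, -109.0, 118.4]
orientation: [2.032, 0.34, -2.05]
ft_force: [-0.5, -0.0, -4.6]
width: 17.7
```

```bash
python3 - <<'E'
from st import *
o,R=st();p=o["ee_pos"]
s=get_image("side");cv2.imwrite("pics/s14.png",s);t=get_image("top");cv2.imwrite("pics/t14.png",t)
for x in(-25,0,25): print(proj("side",(p[0]+x,p[1],p[2]-28.5)),proj("side",(p[0]+x,p[1],p[2]-6.5)))
cv2.imwrite("pics/g14.png",cv2.resize(s[130:230,220:320],None,fx=6,fy=6,interpolation=cv2.INTER_CUBIC))
E
```

```text
t 36.85 tcp [ 601.3 -109.   118.4] w 17.7 F [-0.5 -0.  -4.6] q6 1.05 q1 -0.20 toolx [-0.008 -0.003 -1.   ] jaw yaw deg -71.0
[[281.57834725 178.31964013]] [[281.38340204 170.51105017]]
[[271.43999664 178.30646314]] [[271.13556476 170.50620646]]
[[261.32339647 178.29331442]] [[260.90995045 170.50137325]]
```

View pics/g14.png

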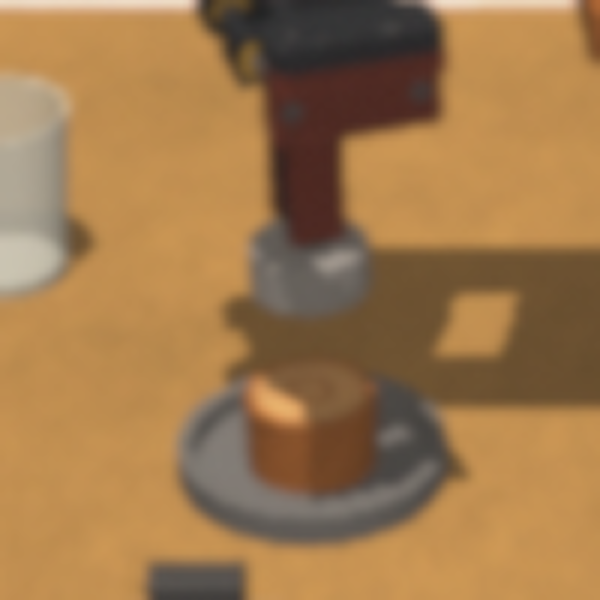

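Request:
move_arm --pt "1.3 0 -15 0 1" --pt "1.3 0 -30 0 1" --pt "1.3 0 -41 0 1" --pt "1.3 0 -45 0 1" --pt "1.3 0 -48 0 1" --pt "1.3 0 -49.5 0 1" --pt "1.3 0 -50.3 0 1" --pt "1.3 0 -50.3 0 1"

```text
t: 37.95
ee_pos: [603.3, -109.0, 68.6]
orientation: [2.033, 0.34, -2.049]
ft_force: [-0.9, -1.1, -3.8]
width: 17.4
```

Request:
move_arm --pt "-0.6 0 -0.5 0 1" --pt "-0.6 0 -0.9 0 1" --pt "-0.6 0 -1.3 0 1" --pt "-0.6 0 -1.3 0 1"

```text
t: 38.45
ee_pos: [602.8, -109.1, 67.6]
orientation: [2.033, 0.339, -2.048]
ft_force: [-0.9, 0.9, 0.3]
width: 17.6
```

Request:
move_arm --pt "0 0 -0.3 0 1" --pt "0 0 -0.5 0 1" --pt "0 0 -0.5 0 1"

```text
t: 38.83
ee_pos: [602.8, -109.0, 67.6]
orientation: [2.033, 0.339, -2.048]
ft_force: [-2.7, 0.9, 5.7]
width: 16.9
```

Seated with a force of +5.7 N. I'll release gently, rise and back away toward a clear area.

Request:
move_arm --pt "0 0 0 0 0.7" --pt "0 0 0 0 0.5" --pt "0 0 0 0 0.2" --pt "0 0 0 0 -0.2" --pt "0 0 0 0 -0.2" --pt "0 0 0 0 -0.2" --pt "0 0 15 0 -0.2" --pt "0 0 50 0 -0.2" --pt "0 0 100 0 -0.2" --pt "0 0 150 0 -0.2" --pt "-20 -50 160 0 -0.2" --pt "-40 -110 160 0 -0.2"

```text
t: 40.33
ee_pos: [563.8, -219.0, 230.7]
orientation: [2.035, 0.339, -2.042]
ft_force: [0.6, -0.1, 0.3]
width: 52.8
```

Request:
move_arm --pt "-20 -55 0 0 -0.5" --pt "-40 -110 0 0 -0.5" --pt "-60 -160 0 0 -0.5" --pt "-60 -160 0 0 -0.5" --pt "-60 -160 0 0 -0.5"

```text
t: 40.95
ee_pos: [503.9, -378.7, 231.3]
orientation: [2.036, 0.339, -2.041]
ft_force: [0.4, -0.0, 0.4]
width: 66.0
```

```bash
python3 - <<'E'
from st import *
st()
s=get_image("side");cv2.imwrite("pics/s15.png",s);t=get_image("top");cv2.imwrite("pics/t15.png",t)
b=(205,130,66,95);u=up(t,b);h=cv2.cvtColor(u,cv2.COLOR_BGR2HSV).astype(int);u=u.astype(int)
b2=(218,155,32,40);u2=up(t,b2);h2=cv2.cvtColor(u2,cv2.COLOR_BGR2HSV).astype(int)
print("block",rect("top",cont((h2[...,1]<60)&(h2[...,2]>128),b2),82))
b3=(326,170,32,35);u3=up(t,b3);h3=cv2.cvtColor(u3,cv2.COLOR_BGR2HSV).astype(int)
print("disc",circ("top",cont((h3[...,1]<60)&(h3[...,2]>138),b3),61))
cv2.imwrite("pics/g15.png",np.hstack([cv2.resize(t[130:230,205:275],(420,600),interpolation=cv2.INTER_CUBIC),cv2.resize(t[150:225,310:370],(380,600),interpolation=cv2.INTER_CUBIC)]))
cv2.imwrite("pics/g16.png",cv2.resize(s[150:300,170:320],(600,600),interpolation=cv2.INTER_CUBIC))
E
```

```text
t 40.95 tcp [ 503.9 -378.7  231.3] w 66.0 F [ 0.4 -0.   0.4] q6 0.58 q1 -0.66 toolx [-0.002 -0.005 -1.   ] jaw yaw deg -70.9
block (array([620.5, 120.3]), array([70.1, 42.1]), 1.2)
disc (array([ 603.1, -109.7]), 47.0)
```

View pics/g15.png

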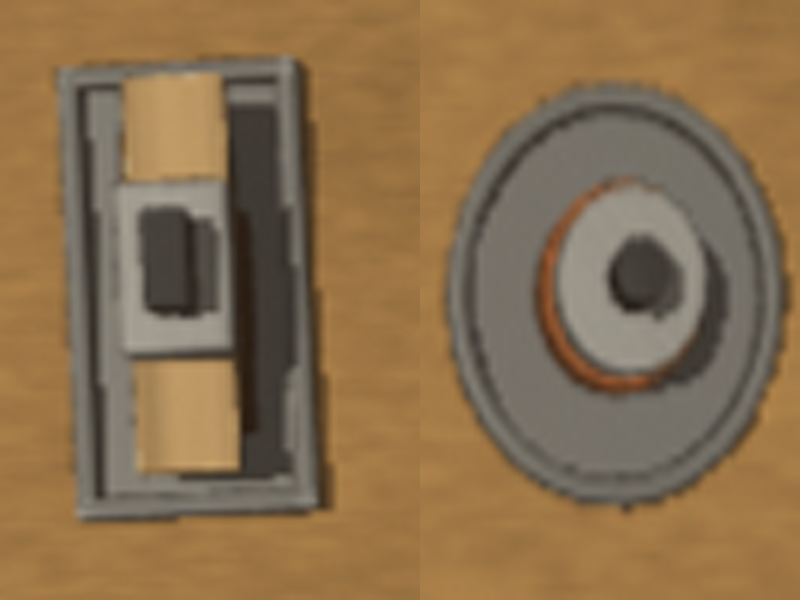

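View pics/g16.png

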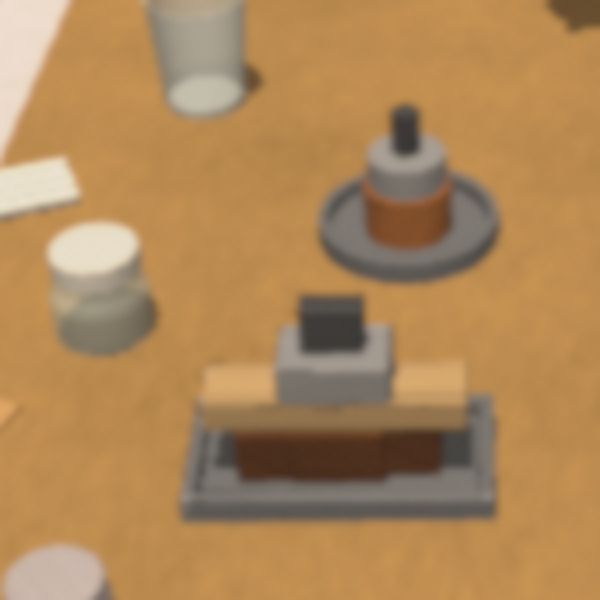

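View pics/t15.png

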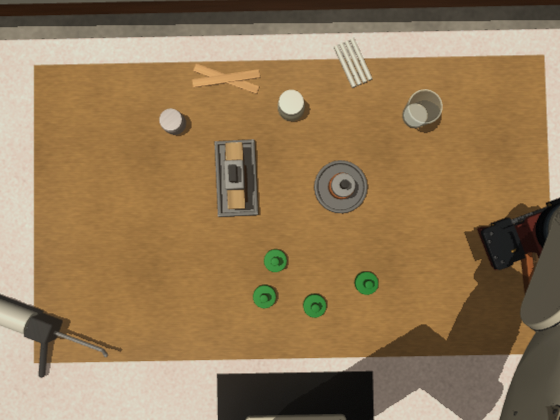

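```bash
python3 - <<'E'
from st import *
print(plane("top",(234.0,174.2),82))
st()
print(ctrl.close_job())
E
```

```text
[[626.30562625 115.698982    82.        ]]
t 41.05 tcp [ 504.4 -377.8  231.1] w 66.0 F [-0.6  0.2  0.4] q6 0.58 q1 -0.66 toolx [-0.002 -0.005 -1.   ] jaw yaw deg -70.8
the job is handed in; nothing more can be done
None
```

Both moulds are ready for pouring and the job is handed in, at about 41 s of the 131 s allowed. I placed the bar, strip, rectangular weight, slice and grey round weight one at a time in that order. Each was lowered to light contact (about 2–6 N) before I let go.

Last checks from the camera images, which are good to about 2 mm:

| Item | Measured position (mm) | Yaw (°) |
|---|---|---|
| Long mould | (625.9, 118.4) | 1.9 |
| Bar | (626.4, 117.3) | about 1.5 |
| Strip | (627.8, 117.3) | 1.7 |
| Rectangular weight | about (626, 116) | – |
| Round mould | (602.3, −108.8) | – |
| Slice | (602.9, −109.5) | – |
| Round weight | (603.1, −109.7) | – |

- **Stacks:** both stood upright in the last pictures, with the gripper well clear and touching nothing.
- **Bystanders:** in the last top picture the jar, cup, tin and green look-alikes were where they started.
- **Check that failed:** the automatic measurement of the rectangular weight picked up part of the mould and gave (620.5, 120.3), with a length of 70 mm instead of 60. I read its position by hand from an enlarged crop instead. The side view also shows it centred on the strip lengthwise.

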